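Clamp the piston through the guard window and shut the shutter

TASK

A piston lies ready in the guarded pin press with its hold-down clamp still open. With the fingertips reach down through the open window in the guard, press the clamp's lever down until it is fully home and the clamp bears on the piston, then come out and push the sliding shutter fully shut over the window. Do not touch the guard or the rubber edge of its window, do not lift or shift the piston, and leave the loose parts lying around the press where they are.

Things in the scene. Friction and masses are not known exactly. Their poses are not given: they have to be found in the camera images.
- press: fixed green bench press for piston pins, along y, its cylinder at the +y end (top 130 mm above the bench). Origin on the bench under the clamp; x away from the operator, y along the ram to the cylinder, z up. Base plate 25 mm thick, x -175 to +150, y -150 to +400 mm. Stands within some 10 cm either way, turned up to 0.25 rad. Offsets in the other entries are mm in this frame
- guard: guard box fixed on the press, same origin and axes: x -138 to 140, y -105 to 220, grey steel and clear panels, top face z 170. On top two aluminium shutter rails along y at x -124 and 14, z up to 183, and a stop strip at y -70 to -76, z up to 180. The robot must touch none of it, nor the window's rubber edge. Lever and shutter are not part of it
- window (a point): centre of the open window in the guard's top, at (-55, 0, 172): clear opening 100 x 100 mm between black rubber safety edges 5 mm wide, top at this height, underside 7 mm lower. Only the shutter ever covers it
- lever_pad (a point): on the clamp lever's black rubber sleeve (18 wide, 56 long, 13 mm thick, along x, free end to the operator): top centre of its pressing face, 21 mm from the free end. Open, the sleeve rises to the operator, its highest edge 10 mm below the top of the window's edge; fully home it is level, this point at (-55, 0, 134), 38 mm below the top of the window's edge. Press straight down
- clamp_lever (a joint): angle of the clamp lever, rad: 0 fully open, 0.36 fully home on its stop. Turns about a y axis at (5, 0, 116). Takes about 4 to 7 N at the pad and stays where it is left
- clamp_foot: rubber-tipped, spring-loaded foot (18 mm across) of the clamp's hold-down arm, which the lever swings down; with the lever home it bears on the top of the piston with about 4 N
- piston: loose bare aluminium piston, 80 mm diameter, 67 mm long, lying in a V nest under the clear part of the guard, crown to the operator, its steel pin standing out towards the ram; origin on its axis at mid-length, 80 mm above the bench, at (68, 0, 80)
- shutter (a joint): travel of the sliding shutter, m: 0 pushed back to +y, clear of the window; 0.135 fully shut against its stop. It slides along -y of the press on the guard's top, needs about 2 to 3 N and stays where it is left
- shutter_lip (a point): upright lip on the shutter, 80 mm wide along x: middle of its top edge on the +y face, the face to push towards -y. Lip top z 207, 30 mm above the plate. The shutter is an aluminium plate 124 (x) x 130 (y) x 3 mm, top z 177; 43 mm of plate lie behind the lip's +y face. Wide open the point is at (-55, 157, 207), shut at (-55, 22, 207)
- spare_piston: a loose second piston standing crown up on the press's base plate in front of the cylinder, 80 mm diameter, 67 mm tall, top 92 mm above the bench; origin under its middle. Leave it
- con_rod: a loose connecting rod lying on the bench beside the press's -y end, about 190 mm long, 20 mm tall; origin under its beam. Leave it
- gudgeon_pin: a loose steel pin standing on the press's base plate in front of the guard, 22 mm diameter, 60 mm tall, top 85 mm above the bench; origin under its middle. Leave it
- spanner: a loose open-ended spanner, 150 mm long, lying on the clear top of the guard behind the window and shutter; origin under its middle. Leave it
- screwdriver: a loose screwdriver, 220 mm, on the bench to the robot's right; origin under its middle. Leave it
- spray_can: a loose spray can, 66 mm diameter, 200 mm tall, on the bench to the right of the press; origin under its middle. Leave it
- wood_block: a loose wooden block, 90 x 60 x 50 mm, on the bench to the robot's left; origin under its middle. Leave it

How it is judged:
By the outcome, as a careful person would: the job done as asked, in the order asked, and still so for the second after the job is handed in, with the robot touching nothing.
It also fails if it takes over 42 s, if anything falls off the work surface, if the arm or the gripper's body presses on something with over 40 N, if the wrist force passes 120 N, or if a joint passes its speed limit or range.

ROBOT

A 6-joint arm with a two-finger parallel gripper is mounted at the origin on the work surface. World frame = base frame: x ahead of the robot, y to its left, z up, the work surface at z = 0. Lengths are in m, angles in rad, forces in N, time in s.
With the tool pointing down it reaches from about 0.4 to 0.825 m from the base axis. Payload 7 kg.
Tool frame: the origin (TCP) lies at the very end of the fingers, on their centre line; the grasp point (between the pads) lies 19 mm behind it; z points along the fingers, y is the line along which they close (so a half turn about z gives the same grasp; the last joint's range is limited). The gripper opens to 88 mm and grips with 3 to 60 N. Pads are 19 mm wide; open, the fingers measure 130 mm over their backs; the gripper's body (78 mm by 193 mm) begins 47 mm behind the grasp point.
Start: joints at [1.564, 0.359, 0.012, 0, -1.224, -0.288], TCP at [0.196, 0.646, 0.227] pointing down, gripper open.
Joint ranges: [-3.07, 3.07], [-1.43, 2.12], [-1.02, 1.25], [-3.03, 1.67], [-3.05, -0], [-3.03, 3.03]. Speed limits (rad/s): [2.39, 2.39, 3.01, 3.14, 3.14, 3.14].

INTERFACE

Orientations are given as a unit quaternion [x, y, z, w].
In Python, from station import arm, optics gives the robot as it stands.
- The arm moves only by the tool carry_out, never from a script. Its argument "steps" is text: rows parted by semicolons, each of 7 numbers parted by spaces: the shift along the tool's x, y, z in cm, then the turn, a rotation vector about the tool's x, y, z in degrees, then the finger opening in cm, from 0 to 8.76. In form: tx ty tz ax ay az jaw; .... A call has 1 to 20 rows; each row shifts and turns the commanded pose from where the row before left it, along the tool's axes as they then stand; what a row does not reach is not made up. A row lasts 1/10 s, in which the tool goes at most 50 mm and 8.59 degrees, less where a joint would pass 70% of its speed; a pose out of reach is approached as far as the arm can. A call with a gripper value outside its range is refused whole. The fingers move at their own pace and stop on an object; the grip force is fixed at half the most. Time passes only in rows, so rows that do not move let the fingers close. It gives the time, the measured TCP pose, the force, the opening and the grip force at its end, in the units of the state.
- arm.observe(): the state, without advancing time (a new reading comes with each control period).
- optics.grab_frame(name): name is "scene" or "side" or "wrist"; returns a dict with "pixels" (420x560x3 uint8, blue, green, red), "depth" (420x560 float32, m along the optical axis (not along the pixel's ray), 0 where there is no reading), "K" (3x3 intrinsics, pixels), "R" (3x3) and "t" (3): a world point X has camera coordinates R X + t; the wrist camera has in their place "hand_eye" (4x4, takes a point from camera to tool coordinates, whose origin is the TCP and whose axes are the flange's). Camera axes: x right, y down, z forward; pixel columns grow to the right and rows downward; lengths in m; the calibration is good to about 2 mm. The wrist camera is an equidistant fisheye: a pixel r from the principal point sees the ray r / f radians off the axis. A picture is of the moment at which its call begins: read the wrist's pose just before it.
- arm.close_job(): hands the job in; it is judged then, once.
Trained networks look in a picture, given as the dict that the camera call returned (one of the last four; its "shot" number tells which), for a name from the list of things; names that differ only in an ending like _2 or _b are one class to them, and where a whole thing is asked for, a point or a joint stands for the part that bears it (a point fixed in the world has none). Each returns a list of dicts, best first, with "p" (0 to 1); they miss things now and then, are a little off and sometimes report something else, mostly with a low value. They report only what shows in the picture. A call takes as long as a camera call.
- optics.spot_in(thing, picture): "xyz" ([x, y, z] in m, in world coordinates, good to about 4 mm: the middle of the surface that is visible of it).
The state is a dict: "clock": time; "qpos": joint angles; "joint_vel": joint speeds; "tau": joint torques, N m; "position": TCP position; "ee_rot": TCP orientation; "contact_force": force on the tool from outside, world axes, zero at the start; "ft_torque": the same for the moment, N m; "grip_width": finger opening in m; "finger_force": force on a finger pad.
Only numpy, scipy, OpenCV 4.12 (cv2) and the standard library are available. Lean on these libraries where they do the work, as an engineer would, in place of code of your own. Each camera call takes 0.05 s, during which the arm holds its last target. There are 200 camera calls.

## Working session

There is one attempt and no reset: what is moved stays moved. The work goes in short steps, Python scripts to look and compute and a tool call to move; the robot and the scene stay as the last step left them, time stands still between calls to the robot, and variables do not carry over. Pictures are saved under pics/ and viewed, at most 10 in all, crops included, and the job is handed in when it is done.

Besides the shell and the picture viewer there is one more tool, called in YAML: its name, and indented under it one key for each argument. carry_out: Moves the arm, as the interface text tells. Its arguments: {"type":"object","properties":{"steps":{"type":"string"}},"required":["steps"]}

```bash
mkdir -p pics
python3 - <<'E'
from station import arm, optics
import cv2,numpy as np
s=arm.observe(); print({k:np.round(v,4) for k,v in s.items()})
for n in ("scene","side"):
    f=optics.grab_frame(n); cv2.imwrite(f"pics/{n}0.png",f["pixels"])
    print(n,f["R"].round(3).tolist(),f["t"].round(3),f["K"].tolist())
    for th in ["window","lever_pad","shutter_lip","guard","press","shutter","clamp_lever","spanner","spray_can","piston"]:
        try:print(th,[(np.round(d["xyz"],4).tolist(),round(d["p"],2)) for d in optics.spot_in(th,f)[:2]])
        except Exception as e: print(th,e)
E
```

```text
{'clock': np.float64(0.0), 'qpos': array([ 1.5641e+00,  3.5940e-01,  1.1100e-02, -4.0000e-04, -1.2241e+00,
       -2.8810e-01]), 'joint_vel': array([ 0.0019,  0.0006, -0.001 ,  0.0002, -0.0018, -0.0005]), 'tau': array([-6.00000e-04, -5.82715e+01,  2.93062e+01,  6.99760e+00,
        7.00000e-03, -2.00000e-04]), 'position': array([0.196 , 0.6454, 0.2256]), 'ee_rot': array([ 9.891e-01, -1.469e-01, -1.000e-04,  8.000e-04]), 'contact_force': array([0.0897, 0.4298, 0.4813]), 'ft_torque': array([-0.0046, -0.0011,  0.037 ]), 'finger_force': np.float64(0.0), 'grip_width': np.float64(0.0877)}
scene [[0.723, -0.69, -0.018], [-0.457, -0.459, -0.762], [0.518, 0.56, -0.647]] [-0.377  0.398  1.009] [[424.10167567642554, 0.0, 285.58381114347594], [0.0, 424.10167567642554, 213.43845940922856], [0.0, 0.0, 1.0]]
window [([0.5455, -0.1154, 0.1294], 0.81)]
lever_pad [([0.5575, -0.1312, 0.1467], 0.47)]
shutter_lip [([0.5382, -0.0014, 0.1787], 0.56)]
guard [([0.5101, -0.1253, 0.1735], 0.96), ([0.4162, -0.5021, 0.0199], 0.43)]
press [([0.5394, -0.1196, 0.1267], 0.74)]
shutter [([0.5376, 0.0006, 0.1787], 0.97)]
clamp_lever [([0.5546, -0.1277, 0.1512], 0.48)]
spanner [([0.6621, -0.0299, 0.1757], 0.58), ([0.4142, -0.5039, 0.0195], 0.57)]
spray_can [([0.5778, -0.5182, 0.1413], 0.86), ([0.5094, -0.1228, 0.1715], 0.52)]
piston []
side [[0.581, 0.814, -0.012], [0.527, -0.388, -0.756], [-0.62, 0.433, -0.655]] [-0.354 -0.182  2.139] [[465.5582075247979, 0.0, 277.56762324230505], [0.0, 465.5582075247979, 217.9032313542857], [0.0, 0.0, 1.0]]
window [([0.6881, -0.0772, 0.1323], 0.59)]
lever_pad [([0.5387, -0.1292, 0.1585], 0.44)]
shutter_lip [([0.5446, 0.0074, 0.1801], 0.89)]
guard [([0.6891, -0.0941, 0.171], 0.57)]
press [([0.6892, -0.0814, 0.1352], 0.68)]
shutter [([0.546, 0.0037, 0.176], 0.98)]
clamp_lever []
spanner [([0.6658, -0.0307, 0.1781], 0.67)]
spray_can [([0.63, -0.5142, 0.1337], 0.82)]
piston []
```

View pics/scene0.png

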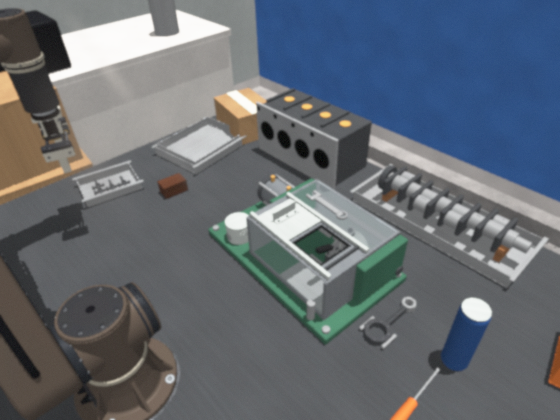

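View pics/side0.png

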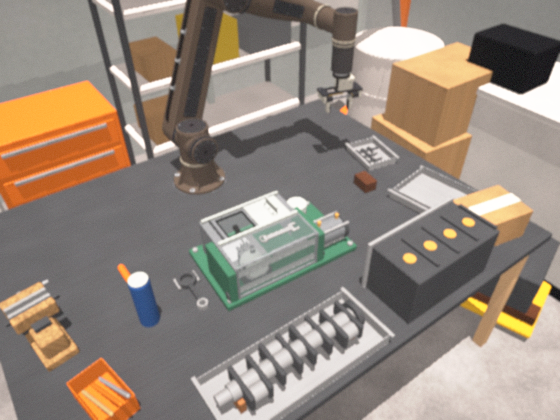

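The scene picture shows the press in the middle, with the shutter at about (290,215) and the window at about (320,243). The side picture shows the shutter at (265,212) and the spanner at (280,235). I'll move part-way there, raised, and rectify the guard's top plane.

carry_out:
  steps: "2.8 2.1 -1 0 0 0 0;2.8 2.1 -1 0 0 0 0;2.8 2.1 -1 0 0 0 0;2.8 2.1 -1 0 0 0 0;2.8 2.1 -1 0 0 0 0;2.8 2.1 -1 0 0 0 0;2.8 2.1 -1 0 0 0 0;2.8 2.1 -1 0 0 0 0;2.8 2.1 -1 0 0 0 0;2.8 2.1 -1 0 0 0 0;2.8 2.1 -1 0 0 0 0;2.8 2.1 -1 0 0 0 0;1.5 4 0 0 0 0 0;1.5 4 0 0 0 0 0;1.5 4 0 0 0 0 0;1.5 4 0 0 0 0 0;1.5 4 0 0 0 0 0;0 0 0 0 0 0 0;0 0 0 0 0 0 0"

```text
clock: 3.0
position: [0.4581, 0.093, 0.3469]
ee_rot: [0.989, -0.148, 0.0, -0.0]
contact_force: [0.7, 0.6, -0.9]
grip_width: -0.0001
finger_force: 0.0
```

```bash
cat > h.py <<'E'
from station import arm, optics
import cv2,numpy as np
from scipy.spatial.transform import Rotation as Ro
def project(f,X,pose=None):
    X=np.asarray(X,float)
    if "R" in f:
        c=X@f["R"].T+f["t"]; p=c@f["K"].T; return p[...,:2]/p[...,2:]
    pos,q=pose; T=np.eye(4); T[:3,:3]=Ro.from_quat(q).as_matrix(); T[:3,3]=pos
    M=np.linalg.inv(T@f["hand_eye"]); c=X@M[:3,:3].T+M[:3,3]
    rho=np.hypot(c[...,0],c[...,1]); th=np.arctan2(rho,c[...,2]); k=np.where(rho>1e-9,th/np.maximum(rho,1e-9),1)
    K=f["K"]; return np.stack([K[0,0]*c[...,0]*k+K[0,2],K[1,1]*c[...,1]*k+K[1,2]],-1)
def ortho(f,z,x0,x1,y0,y1,mm,pose=None):
    # image: right = -y world, up = +x world
    xs=np.arange(x1,x0,-mm/1000); ys=np.arange(y1,y0,-mm/1000)
    Y,Xg=np.meshgrid(ys,xs); P=np.stack([Xg,Y,np.full_like(Y,z)],-1)
    m=project(f,P,pose).astype(np.float32)
    return cv2.remap(f["pixels"],m[...,0],m[...,1],cv2.INTER_CUBIC)
E
python3 - <<'E'
from h import *
s=arm.observe(); print(s["clock"],s["position"],s["ee_rot"],s["qpos"])
f=optics.grab_frame("wrist"); cv2.imwrite("pics/w1.png",f["pixels"]); print(f["hand_eye"].round(3).tolist(),f["K"][0,0])
a=[ortho(optics.grab_frame(n),0.172,.40,.72,-.30,.10,1) for n in("scene","side")]
a.append(ortho(f,0.172,.40,.72,-.30,.10,1,(s["position"],s["ee_rot"])))
im=np.vstack([np.hstack(a[:2]),np.hstack([a[2],cv2.resize(f["pixels"],(400,300))[:320] if 0 else cv2.copyMakeBorder(cv2.resize(f["pixels"],(400,300)),0,20,0,0,0)])])
cv2.imwrite("pics/o1.png",cv2.resize(im,(750,600)))
E
```

```text
3.0 [0.45808579 0.09298162 0.34693163] [ 9.88988268e-01 -1.47993073e-01  3.40579292e-04 -3.74953013e-04] [ 6.23019751e-01 -5.26627306e-02 -2.14239580e-01 -6.34480569e-05
 -1.40820833e+00  6.50709395e-01]
[[-0.001, -0.969, -0.248, 0.065], [1.0, -0.001, 0.0, 0.0], [-0.0, -0.248, 0.969, -0.158], [0.0, 0.0, 0.0, 1.0]] 325.19226210127806
```

View pics/o1.png

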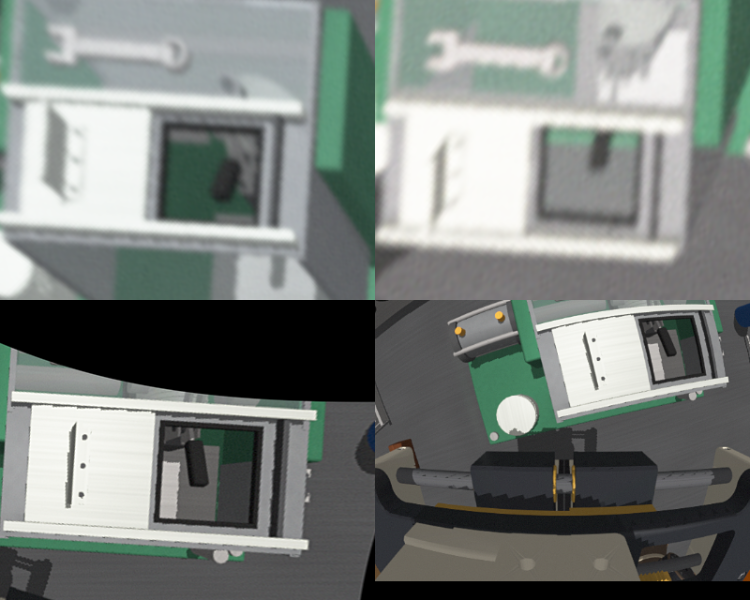

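The rectified views agree. The window's centre is near (0.535, -0.126) and the yaw is about -0.06. I'll take a closer wrist look from straight on.

carry_out:
  steps: "1 3.4 0.5 0 0 0 0;1 3.4 0.5 0 0 0 0;1 3.4 0.5 0 0 0 0;1 3.4 0.5 0 0 0 0;1 3.4 0.5 0 0 0 0;1 3.4 0.5 0 0 0 0;0 0 0 0 0 -4.5 0;0 0 0 0 0 -4.5 0;0 0 0 0 0 -4.5 0;0 0 0 0 0 0 0;0 0 0 0 0 0 0"

```text
clock: 4.25
position: [0.4565, -0.118, 0.3164]
ee_rot: [1.0, -0.03, -0.0, 0.0]
contact_force: [0.1, 0.3, -0.0]
grip_width: 0.0004
finger_force: 0.0
```

Run:
```python
from h import *
s=arm.observe(); print(s["clock"],s["position"],s["ee_rot"])
f=optics.grab_frame("wrist"); np.savez("w2.npz",pixels=f["pixels"],depth=f["depth"],K=f["K"],hand_eye=f["hand_eye"],pos=s["position"],q=s["ee_rot"])
o=ortho(f,0.172,.44,.64,-.21,.05,1/3,(s["position"],s["ee_rot"]))
for th in["lever_pad","shutter_lip"]:print(th,[(np.round(d["xyz"],4).tolist(),round(d["p"],2)) for d in optics.spot_in(th,f)[:2]])
# model overlay: window opening at guess
cv2.imwrite("pics/o2.png",o)
```

```text
4.25 [ 0.45653889 -0.11798801  0.31639317] [ 9.99548109e-01 -3.00589630e-02 -1.88493087e-04  3.45015106e-05]
lever_pad [([0.5524, -0.1267, 0.156], 0.91)]
shutter_lip [([0.5431, -0.0037, 0.1794], 0.82)]
```

View pics/o2.png

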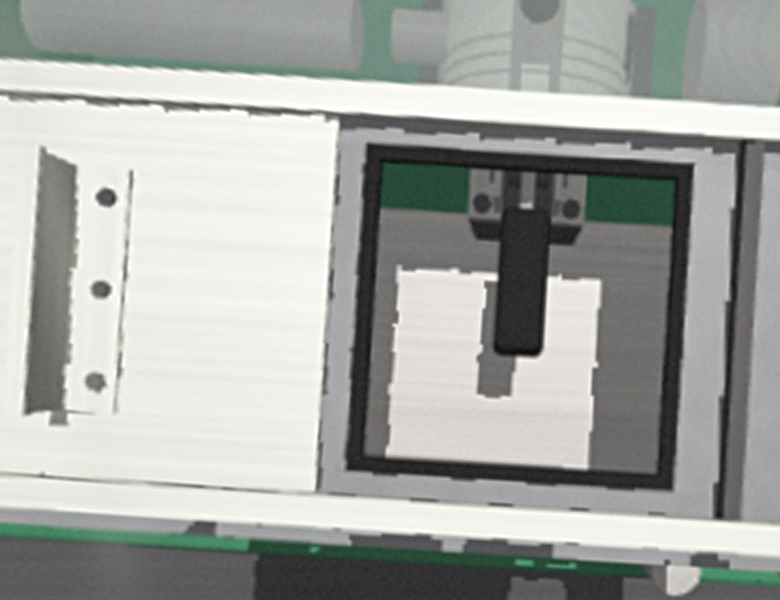

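The rubber's outer corners are at (366,144), (693,164), (672,489) and (346,468) at 3 px/mm. That puts the window's centre at (0.5346, -0.1231) with yaw -0.061, and the tool's yaw already matches. The lever sleeve is at (521,280) and centred, so I'll move above it.

carry_out:
  steps: "2.6 0 0 0 0 0 0;2.6 0 0 0 0 0 0;2.6 0 0 0 0 0 0;0 0 3 0 0 0 0;0 0 3 0 0 0 0;0 0 3 0 0 0 0;0 0 2.5 0 0 0 0;0 0 1 0 0 0 0;0 0 0 0 0 0 0;0 0 0 0 0 0 0"

```text
clock: 5.4
position: [0.5349, -0.1234, 0.1927]
ee_rot: [1.0, -0.03, 0.001, 0.0]
contact_force: [-0.7, 0.1, 0.6]
grip_width: 0.0003
finger_force: 0.0
```

Run:
```python
from h import *
s=arm.observe(); print(s["clock"],s["position"],s["ee_rot"],s["contact_force"])
a=[]
p=s["position"]
for n in("scene","side"):
    f=optics.grab_frame(n); u,v=project(f,p).astype(int); print(u,v)
    c=f["pixels"][max(v-60,0):v+40,u-60:u+60]; a.append(cv2.resize(c,(400,333),interpolation=cv2.INTER_CUBIC))
cv2.imwrite("pics/c3.png",np.hstack(a))
```

```text
5.4 [ 0.53485601 -0.12336132  0.19271593] [ 9.99563713e-01 -2.95281731e-02  6.61044733e-04  1.82268409e-04] [-0.71876905  0.10374629  0.61379654]
320 237
235 218
```

View pics/c3.png

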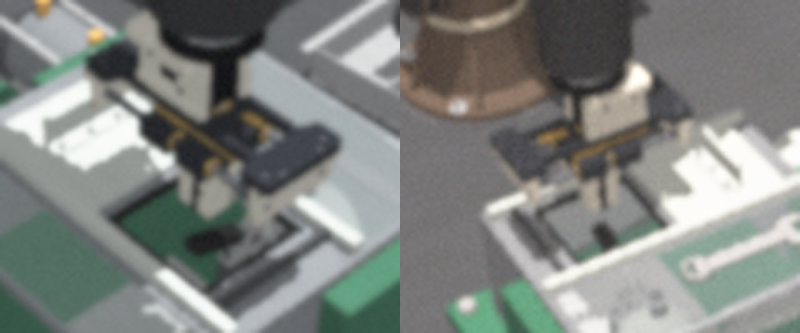

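The fingers are centred over the window, so I'll go down.

carry_out:
  steps: "0 0 1.5 0 0 0 0;0 0 1.5 0 0 0 0;0 0 0.7 0 0 0 0;0 0 0.7 0 0 0 0;0 0 0.5 0 0 0 0;0 0 0 0 0 0 0"

```text
clock: 6.1
position: [0.5342, -0.1234, 0.1428]
ee_rot: [1.0, -0.03, 0.0, 0.0]
contact_force: [-0.5, -1.0, 0.6]
grip_width: 0.0001
finger_force: 0.0
```

carry_out:
  steps: "0 0 0.3 0 0 0 0;0 0 0.3 0 0 0 0;0 0 0.2 0 0 0 0"

```text
clock: 6.4
position: [0.5333, -0.1234, 0.1347]
ee_rot: [1.0, -0.03, -0.001, 0.0]
contact_force: [-6.8, 2.1, 8.6]
grip_width: 0.0007
finger_force: 4.0
```

carry_out:
  steps: "0 0 0.1 0 0 0 0;0 0 0.1 0 0 0 0"

```text
clock: 6.6
position: [0.5333, -0.1234, 0.134]
ee_rot: [1.0, -0.029, -0.0, 0.0]
contact_force: [-11.8, 5.0, 25.7]
grip_width: 0.0003
finger_force: 12.6
```

carry_out:
  steps: "0 0 0.1 0 0 0 0;0 0 0 0 0 0 0"

```text
clock: 6.8
position: [0.5333, -0.1234, 0.134]
ee_rot: [1.0, -0.029, -0.0, 0.0]
contact_force: [-12.8, 4.6, 25.9]
grip_width: 0.0003
finger_force: 12.9
```

The lever is on its stop at z 0.134. I'll come out and check.

carry_out:
  steps: "0 0 -1 0 0 0 0;0 0 -2 0 0 0 0;0 0 -3 0 0 0 0;0 0 -4 0 0 0 0;0 0 -4 0 0 0 0;0 0 -4 0 0 0 0;-3 0 0 0 0 0 0;-3 0 0 0 0 0 0;-2 0 0 0 0 0 0;0 0 0 0 0 0 0;0 0 0 0 0 0 0"

```text
clock: 7.9
position: [0.4547, -0.1185, 0.3122]
ee_rot: [1.0, -0.029, 0.001, -0.0]
contact_force: [-1.0, 0.3, -0.6]
grip_width: 0.0006
finger_force: 0.0
```

Run:
```python
from h import *
s=arm.observe(); P=(s["position"],s["ee_rot"]); print(s["clock"],*P)
f=optics.grab_frame("wrist")
for th in["lever_pad","shutter_lip"]:print(th,[(np.round(d["xyz"],4).tolist(),round(d["p"],2)) for d in optics.spot_in(th,f)[:2]])
a=ortho(f,0.134,.46,.62,-.20,-.04,.4,P); b=ortho(f,0.207,.48,.64,-.06,.10,.4,P)
# expected marks
psi=-.061; R=np.array([[np.cos(psi),-np.sin(psi)],[np.sin(psi),np.cos(psi)]]); o=np.array([.5346,-.1231])-R@[-.055,0]
w=lambda x,y:o+R@[x/1e3,y/1e3]
px=lambda q,x1,y1:tuple(int(round(v)) for v in((y1-q[1])/.0004,(x1-q[0])/.0004))
cv2.circle(a,px(w(-76,0),.62,-.04),3,(0,0,255),1)
for x in(-95,-15):cv2.circle(b,px(w(x,157),.64,.10),3,(0,0,255),1)
print(w(-55,157),w(-55,22))
cv2.imwrite("pics/o4.png",np.hstack([a,b]))
```

```text
7.9 [ 0.45468263 -0.11845855  0.31217885] [ 9.99566277e-01 -2.94301072e-02  1.04591774e-03 -1.81368425e-04]
lever_pad [([0.54, -0.0025, 0.1768], 0.62), ([0.5469, -0.127, 0.14], 0.59)]
shutter_lip [([0.5428, -0.0018, 0.1812], 0.61)]
[0.54417106 0.03360799] [ 0.53594117 -0.10114092]Traceback (most recent call last):
  File "<stdin>", line 13, in <module>
    return _nx.concatenate(arrs, 1, dtype=dtype, casting=casting)
           ~~~~~~~~~~~~~~~^^^^^^^^^^^^^^^^^^^^^^^^^^^^^^^^^^^^^^^
ValueError: all the input array dimensions except for the concatenation axis must match exactly, but along dimension 0, the array at index 0 has size 400 and the array at index 1 has size 401
```

```bash
cat > v.py <<'E'
from h import *
s=arm.observe(); P=(s["position"],s["ee_rot"])
f=optics.grab_frame("wrist")
a=ortho(f,0.134,.46,.62,-.20,-.04,.4,P)[:400,:400]; b=ortho(f,0.207,.48,.64,-.06,.10,.4,P)[:400,:400]
psi=-.061; R=np.array([[np.cos(psi),-np.sin(psi)],[np.sin(psi),np.cos(psi)]]); o=np.array([.5346,-.1231])-R@[-.055,0]
w=lambda x,y:o+R@[x/1e3,y/1e3]
px=lambda q,x1,y1:tuple(int(round(v)) for v in((y1-q[1])/.0004,(x1-q[0])/.0004))
a=a.copy();b=b.copy()
for y in(-9,9):cv2.circle(a,px(w(-76,y),.62,-.04),3,(0,0,255),1)
for x in(-95,-15):cv2.circle(b,px(w(x,157),.64,.10),3,(0,0,255),1)
cv2.imwrite("pics/o4.png",np.hstack([a,b]))
E
python3 v.py
```

```text
(no output)
```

View pics/o4.png

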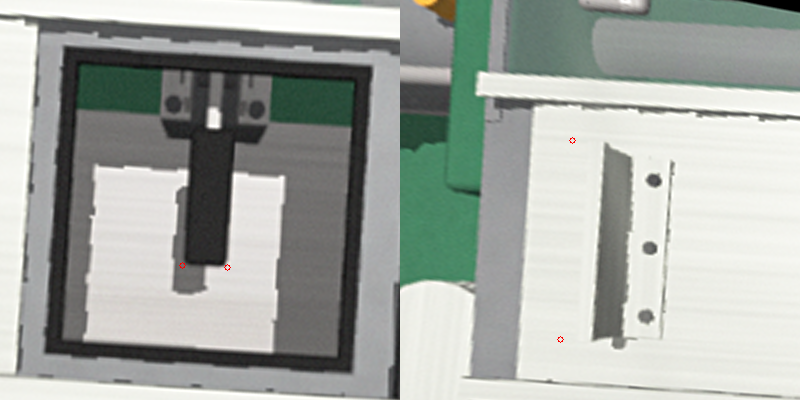

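The sleeve is level and its free end is at the predicted home marks, near (205,265). The lip is near (600,245), 7–8 mm forward of the nominal wide-open position. I'll go behind it, over the plate.

carry_out:
  steps: "1.6 -3.8 0 0 0 0 0;1.6 -3.8 0 0 0 0 0;1.6 -3.8 0 0 0 0 0;1.6 -3.8 0 0 0 0 0;1.6 -3.8 0 0 0 0 0;0 0 3 0 0 0 0;0 0 3 0 0 0 0;0 0 3 0 0 0 0;0 0 1.5 0 0 0 0;0 0 1 0 0 0 0;0 0 0 0 0 0 0;0 0 0 0 0 0 0"

```text
clock: 9.3
position: [0.546, 0.0665, 0.1971]
ee_rot: [1.0, -0.03, 0.0, 0.0]
contact_force: [-0.2, 0.6, 0.7]
grip_width: 0.0005
finger_force: 0.0
```

carry_out:
  steps: "0 0 0.8 0 0 0 0;0 0.5 0 0 0 0 0;0 0.5 0 0 0 0 0;0 0.5 0 0 0 0 0;0 0.5 0 0 0 0 0;0 0.5 0 0 0 0 0;0 0.5 0 0 0 0 0;0 0 0 0 0 0 0"

```text
clock: 10.1
position: [0.5435, 0.0358, 0.1887]
ee_rot: [1.0, -0.03, 0.0, 0.0]
contact_force: [0.4, -0.1, -0.3]
grip_width: 0.0004
finger_force: 0.0
```

carry_out:
  steps: "0 0.5 0 0 0 0 0;0 0.5 0 0 0 0 0;0 0.5 0 0 0 0 0;0 0.5 0 0 0 0 0"

```text
clock: 10.5
position: [0.5424, 0.0161, 0.1886]
ee_rot: [1.0, -0.03, 0.0, -0.0]
contact_force: [-0.5, 2.1, 1.5]
grip_width: 0.0005
finger_force: 1.2
```

Run:
```python
from h import *
s=arm.observe(); p=s["position"]; a=[]; print(p,s["contact_force"])
for n in("scene","side"):
    f=optics.grab_frame(n); u,v=project(f,p).astype(int)
    a.append(cv2.resize(f["pixels"][v-50:v+50,u-60:u+60],(400,333),interpolation=cv2.INTER_CUBIC))
cv2.imwrite("pics/c5.png",np.hstack(a))
```

```text
[0.54235194 0.01609918 0.18861676] [-0.48185365  2.07884986  1.5009102 ]
```

View pics/c5.png

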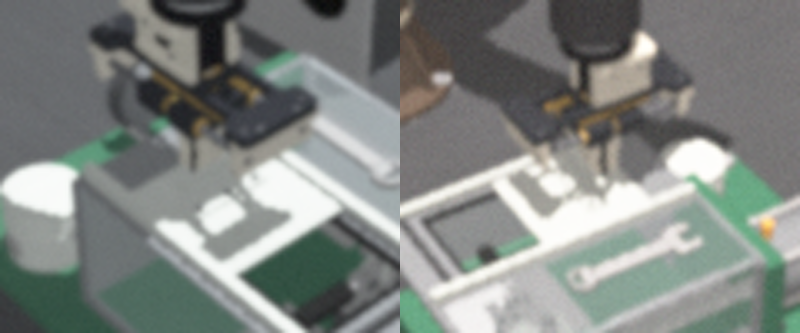

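The fingers are bearing on the lip at 2 N, with the plate advancing. I'll keep pushing.

carry_out:
  steps: "0 0.7 0 0 0 0 0;0 0.7 0 0 0 0 0;0 0.7 0 0 0 0 0;0 0.7 0 0 0 0 0;0 0.7 0 0 0 0 0;0 0.7 0 0 0 0 0;0 0.7 0 0 0 0 0;0 0.7 0 0 0 0 0;0 0.7 0 0 0 0 0;0 0.7 0 0 0 0 0;0 0.7 0 0 0 0 0;0 0.5 0 0 0 0 0"

```text
clock: 11.8
position: [0.5373, -0.0661, 0.1885]
ee_rot: [1.0, -0.03, -0.0, 0.0]
contact_force: [-1.4, 2.7, 0.2]
grip_width: -0.0001
finger_force: 1.1
```

carry_out:
  steps: "0 0.4 0 0 0 0 0;0 0.4 0 0 0 0 0;0 0.4 0 0 0 0 0;0 0.3 0 0 0 0 0;0 0.2 0 0 0 0 0"

```text
clock: 12.3
position: [0.5364, -0.0826, 0.1885]
ee_rot: [1.0, -0.03, -0.0, 0.0]
contact_force: [-1.6, 2.6, -0.4]
grip_width: 0.0004
finger_force: 1.0
```

carry_out:
  steps: "0 0.2 0 0 0 0 0;0 0.2 0 0 0 0 0;0 0.2 0 0 0 0 0"

```text
clock: 12.6
position: [0.5364, -0.0857, 0.1885]
ee_rot: [1.0, -0.03, 0.0, -0.002]
contact_force: [-7.0, 25.6, 7.8]
grip_width: 0.0004
finger_force: 12.9
```

The shutter is against its stop at 26 N. I'll back off, lift and check.

carry_out:
  steps: "0 0.1 0 0 0 0 0;0 0 0 0 0 0 0;0 -0.5 0 0 0 0 0;0 -1 0 0 0 0 0;0 0 -3 0 0 0 0;0 0 -4 0 0 0 0;0 0 -4 0 0 0 0;-4 0 0 0 0 0 0;-4 0 0 0 0 0 0;0 0 0 0 0 0 0;0 0 0 0 0 0 0"

```text
clock: 13.7
position: [0.4569, -0.0697, 0.2995]
ee_rot: [1.0, -0.029, 0.001, -0.0]
contact_force: [0.9, 1.2, -0.1]
grip_width: 0.0006
finger_force: 0.0
```

Run:
```python
from h import *
s=arm.observe(); P=(s["position"],s["ee_rot"]); print(s["clock"],P[0],s["contact_force"])
f=optics.grab_frame("wrist")
cv2.imwrite("pics/o6.png",ortho(f,0.177,.44,.64,-.25,.01,1/3,P))
```

```text
13.7 [ 0.45690995 -0.06973712  0.29952399] [ 0.90345907  1.16403178 -0.12870013]
```

View pics/o6.png

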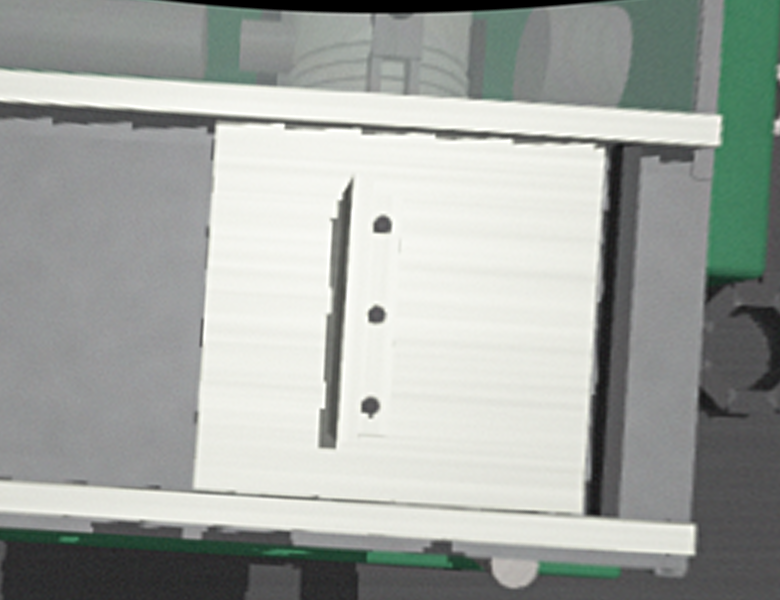

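The plate's -y edge is at about (594,330), which is y = -0.188 and matches the fully shut position. The stop force confirmed this too, so I'm handing the job in.

```bash
python3 -c "
from station import arm
print(arm.close_job())"
```

```text
the job is handed in; nothing more can be done
None
```

I pressed the clamp lever fully home (on its stop at about 26 N), then pushed the shutter fully shut against its stop, and handed the job in at about 14 s; I saw no sign of contact with the guard or the loose parts, but did not re-check the piston's position.

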